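Lock a cleaned cartridge into an irrigation filter

ROBOT

A 6-joint arm with a two-finger parallel gripper is mounted at the origin on the work surface. World frame = base frame: x ahead of the robot, y to its left, z up, the work surface at z = 0. Lengths are in mm, angles in rad, forces in N, time in s.
With the tool pointing down it reaches from about 275 to 1000 mm from the base axis. Payload 8.4 kg.
Tool frame: the origin (TCP) lies at the very end of the fingers, on their centre line; the grasp point (between the pads) lies 19 mm behind it; z points along the fingers, y is the line along which they close (so a half turn about z gives the same grasp; the last joint's range is limited). The gripper opens to 85 mm and grips with 20 to 120 N. Pads are 22 mm wide; open, the fingers measure 114 mm over their backs; the gripper's body (76 mm by 85 mm) begins 54 mm behind the grasp point. The pads swing forward as they close: fully open they stand 13 mm farther back than shut.
Start: joints at [-1.143, 0.353, 1.633, -0, 1.155, -0.002], TCP at [260.429, -568.159, 231.281] pointing down, gripper open.
Joint ranges: [-2.63, 2.63], [-0.92, 2.1], [0.06, 2.66], [-1.3, 4.44], [0, 2.69], [-3.02, 3.02]. Speed limits (rad/s): [2.22, 2.22, 2.79, 3.14, 3.14, 3.14].

INTERFACE

Orientations are given as [roll, pitch, yaw] about the fixed x, y, z axes, in that order (R = Rz(yaw) Ry(pitch) Rx(roll)).
In Python, from cell import manip, viewer gives the robot as it stands.
- The arm moves only by the tool apply_moves, never from a script. Its argument "deltas" is one flat list of numbers, 7 for each row, row after row: the shift along the tool's x, y, z in parts of the range, where 1.0 means 0.75 m, then the turn, a rotation vector about the tool's x, y, z in fractions of the full range, 1 being 180 degrees, then the finger opening in m, from 0 to 0.0854. In form: [dx, dy, dz, rx, ry, rz, gripper, dx, dy, dz, rx, ry, rz, gripper, ...]. A call has 1 to 12 rows; each row is the pose to reach, as a shift and turn from the pose commanded when the call began, along the tool's axes at that moment; what a row does not reach only later rows make up. A row lasts 1/12 s, in which the tool goes at most 41.7 mm and 7.16 degrees, less where a joint would pass 70% of its speed; a pose out of reach is approached as far as the arm can. Shift and turn numbers lie between -1 and 1, and a call with a number outside is refused. A call with a gripper value outside its range is refused whole. The fingers move at their own pace and stop on an object; "grip_force" is the grip in N (left out, the last holds). Time passes only in rows, so rows that repeat a pose let the fingers close. It gives the time, the measured TCP pose, the force, the opening and the grip force at its end, in the units of the state.
- manip.state(): the state, without advancing time (a new reading comes with each control period).
- viewer.read_camera(name): name is "side" or "top"; returns the picture (400x640x3 uint8, red, green, blue); there is no depth.
- viewer.camera_params(name): a dict with "K" (3x3 intrinsics, pixels), "R" (3x3) and "t" (3): a world point X has camera coordinates R X + t. Camera axes: x right, y down, z forward; pixel columns grow to the right and rows downward; lengths in mm; the calibration is good to about 2 mm. A picture is of the moment at which its call begins. camera_params takes no time and is no camera call.
- manip.sign_off(): hands the job in; it is judged then, once.
The state is a dict: "clock": time; "q": joint angles; "joint_velocities": joint speeds; "joint_efforts": joint torques, N m; "position": TCP position; "tool_rot": TCP orientation; "force": force on the tool from outside, world axes, zero at the start; "moment": the same for the moment, N m; "gripper_width": finger opening in mm; "grip_force": force on a finger pad.
Only numpy, scipy, OpenCV 4.12 (cv2) and the standard library are available. Lean on these libraries where they do the work, as an engineer would, in place of code of your own. Each camera call takes 0.05 s, during which the arm holds its last target. There are 200 camera calls.

TASK

Put the cleaned blue-topped cartridge back in the black irrigation filter: lower it in with its two pins through the entry slots, press it down against the spring as far as it goes, twist it clockwise to the stop and let the spring lift it into its notches, locked at the red marks. Feel for the bottom and the stop and never force it, since 30 N cracks the pins, and leave the tape, the pot and the jar where they stand.

Things in the scene. Friction and masses are not known exactly. Their poses are not given: they have to be found in the camera images.
- cartridge: Loose filter cartridge, 130 to 250 g, standing upright on the bench. Origin: centre of its foot, z up, x along the pins and the wing. From the foot up: grey spigot, 40 mm diameter, 54 mm long, its foot chamfered to 32 mm; blue round flange, 60 mm diameter, from 54 to 60 mm; blue wing from 60 to 92 mm. A half turn about z makes no difference.
- wing (a point): The cartridge's blue upright wing to grip, white marks on its top: 52 mm long along the cartridge's x, 12 mm thick along y, 32 mm high above the flange. This point is its centre, 76 mm above the foot.
- pins (a point): The cartridge's two round steel bayonet pins, 8 mm diameter, sticking out along +x and -x to 29 mm from the axis (right under the wing's two ends). This point lies on the axis between them, 14 mm above the foot.
- filter: Fixed black filter housing standing on the bench, 88 mm diameter, 70 mm high, pipe stubs to y = +-62 mm at 24 mm height. Origin: centre of its underside, z up. Open from above: a well of 68 mm diameter with a bayonet ring in it. The ring's entry slots lie along +x and -x, below the white marks on the rim.
- ring_top (a point): Usual top centre of the aluminium bayonet ring in the well, 58 mm above the filter's underside. The real ring, with its spring, floor, notches and stop, sits up to 8 mm higher or lower, which this point does not show. Ring 10 mm thick, bore 44 mm, two entry slots 11 mm wide reaching 33 mm from the axis.
- spring_top (a point): Usual top of the brass spring plunger (24 mm diameter) under the ring, 18 mm below the ring's top. It pushes the foot up with 2.4 N at first touch plus 0.4 N per mm. Pins pass under the ring with the foot 28 mm below the real ring's top (6.4 N); a rigid floor stops the foot at 30 mm (7.2 N, then rising steeply). Meet the floor slowly (5 mm/s): at 20 mm/s the blow alone is 30 N.
- locked_foot (a point): Usual place of the cartridge's foot when locked, 22 mm below the ring's top, 6 mm above where the pins pass. Pressed down, the cartridge turns only clockwise seen from above: 0.87 rad from the slots to the notches (11 mm wide, in the ring's underside), about 0.06 rad more to a rigid stop. Let up there, the spring lifts its pins into the notches.
- lock_mark: The two red marks on the filter's rim, along +x and -x of this frame: the direction of the cartridge's pins and wing when locked (0.87 rad clockwise from the entry slots). Origin: centre of the filter's top, z up. Turning on against the stop, 0.3 N m already loads the pins with some 25 N.
- tape: Orange roll of tape lying flat, 60 mm diameter, 24 mm high. Origin: centre of its underside. Leave alone.
- pot: Terracotta pot, 84 mm diameter at the rim, 75 mm high. Origin: centre of its underside. Leave alone.
- jar: Green glass jar with white cap, 56 mm diameter, 70 mm high. Origin: centre of its underside. Leave alone.
Things that resemble listed ones, but are neither listed nor needed, are in the scene too. Of the things shaped like the cartridge, the blue one is meant.

How it is judged:
By the outcome, as a careful person would: the job done as asked, in the order asked, and still so for the second after the job is handed in, with the robot touching nothing.
It also fails if it takes over 64 s, if anything falls off the work surface, if the arm or the gripper's body presses on something with over 40 N, if the wrist force passes 120 N, or if a joint passes its speed limit or range.

## Working session

There is one attempt and no reset: what is moved stays moved. The work goes in short steps, Python scripts to look and compute and a tool call to move; the robot and the scene stay as the last step left them, time stands still between calls to the robot, and variables do not carry over. Pictures are saved under pics/ and viewed, at most 10 in all, crops included, and the job is handed in when it is done.

Besides the shell and the picture viewer there is one more tool, called after "Call:" as a command line: name --argument value ..., lists and objects as JSON in quotes. apply_moves: Moves the arm, as the interface text tells. Its arguments: {"type":"object","properties":{"deltas":{"type":"array","items":{"type":"number"}},"grip_force":{"type":"number"}},"required":["deltas"]}

```bash
mkdir -p pics; ls; python3 - <<'E'
from cell import manip, viewer
import cv2,numpy as np
print(manip.state())
for n in ("side","top"):
    im=viewer.read_camera(n); cv2.imwrite(f"pics/{n}0.png",im[:,:,::-1]); p=viewer.camera_params(n)
    print(n,p, -np.array(p["R"]).T@p["t"])
E
```

```text
pics
{'clock': 0.0, 'q': array([-1.14339444e+00,  3.53665511e-01,  1.63415488e+00, -1.03079536e-06,
        1.15520317e+00, -2.37855104e-03]), 'joint_velocities': array([-2.38303271e-05, -3.40964312e-04, -1.10571392e-03,  1.41321947e-03,
        6.69334057e-04, -1.35703646e-03]), 'joint_efforts': array([-2.28039979e-03, -6.05263209e+01, -3.42063296e+01,  1.60247691e-05,
        9.49440437e-03,  1.08192069e-06]), 'position': array([ 260.22798399, -567.70872541,  230.54196468]), 'tool_rot': array([-3.14016174e+00, -2.46104180e-06,  4.29780853e-01]), 'force': array([-0.88879685,  0.2265705 , -0.42865947]), 'moment': array([-0.01423072, -0.02068231, -0.01525004]), 'grip_force': 0.0, 'gripper_width': 84.96514735954491}
side {'K': array([[494.67807785,   0.        , 318.1242145 ],
       [  0.        , 494.67807785, 195.11974708],
       [  0.        ,   0.        ,   1.        ]]), 'R': array([[-0.92935259, -0.3690633 ,  0.00980004],
       [-0.20041489,  0.48202399, -0.85292833],
       [ 0.31006069, -0.79463523, -0.52193603]]), 't': array([582.23740677, 131.97546244, 869.17547604])} [298.05653795 841.94457572 560.51365752]
top {'K': array([[473.83444637,   0.        , 321.48910819],
       [  0.        , 473.83444637, 202.20650433],
       [  0.        ,   0.        ,   1.        ]]), 'R': array([[ 0.01425855, -0.99937431,  0.03236799],
       [-0.98698684, -0.01925241, -0.15964435],
       [ 0.16016762, -0.02967048, -0.9866438 ]]), 't': array([  35.29263652,  592.37336585, 1010.3895111 ])} [ 422.3298087    76.65391109 1090.32125976]
```

View pics/top0.png

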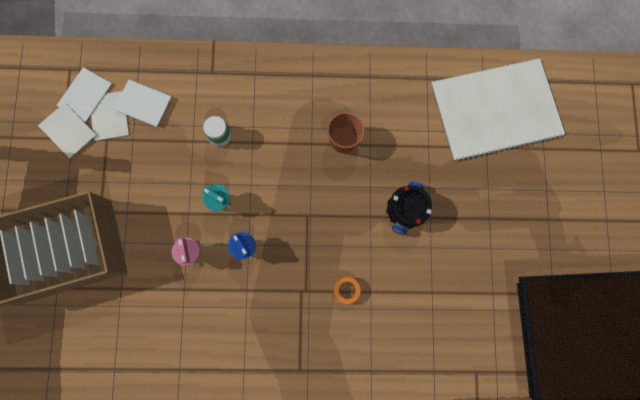

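View pics/side0.png

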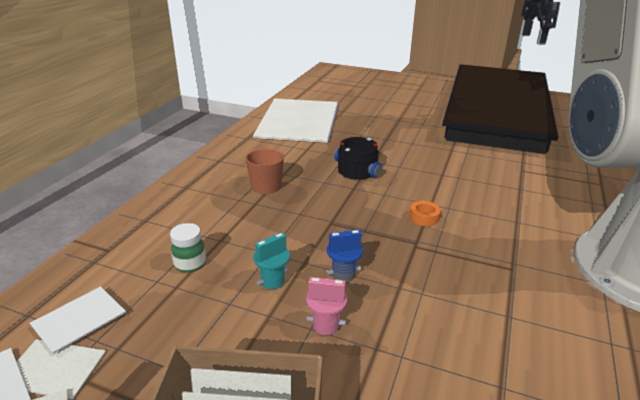

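Three cartridge-shaped things appear in the top view: blue at (242,246), teal at (217,197) and pink at (186,252). In the side view they are at (345,255), (272,262) and (326,305). The blue one matches the description. The filter is at (409,207) in the top view and (358,158) in the side view. I'll confirm with one enlarged composite.

```bash
python3 - <<'E'
import cv2,numpy as np
t=cv2.imread("pics/top0.png"); s=cv2.imread("pics/side0.png")
c=lambda im,x,y:cv2.resize(im[y:y+50,x:x+66],(396,300),interpolation=cv2.INTER_CUBIC)
cv2.imwrite("pics/crops0.png",np.vstack([np.hstack([c(t,210,221),c(t,376,182)]),np.hstack([c(s,312,230),c(s,325,130)])]))
E
```

```text
(no output)
```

View pics/crops0.png

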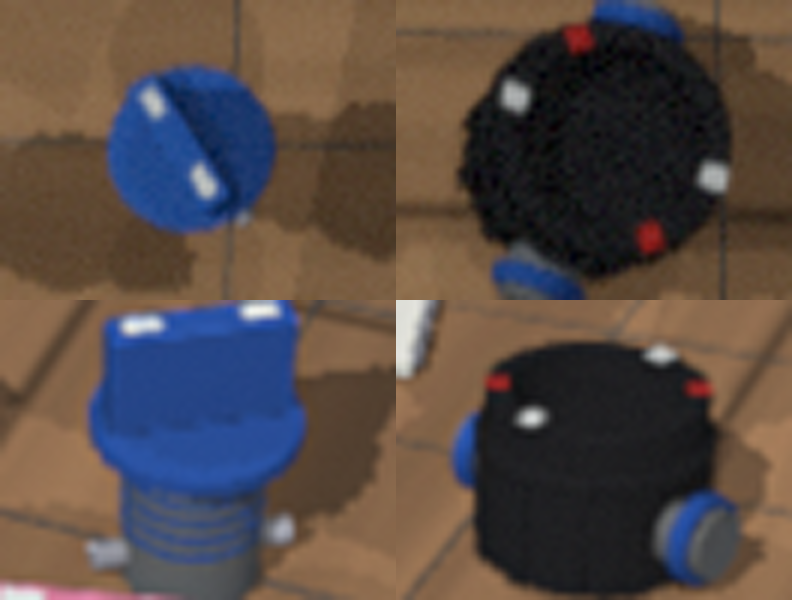

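The crop confirms the blue wing and flange, grey spigot and steel pins. It also shows the two white slot marks and two red lock marks on the filter rim. Next I'll triangulate the mark centroids.

```bash
cat > geo.py <<'E'
import cv2,numpy as np
from cell import viewer
P={n:viewer.camera_params(n) for n in("side","top")}
def cen(im,seed,col,r=6):
    x0,y0=np.round(seed).astype(int); w=im[y0-r:y0+r+1,x0-r:x0+r+1].astype(float)  # BGR
    s=w.min(2)-110 if col=="w" else w[:,:,2]-w[:,:,:2].max(2)-60
    s=np.clip(s,0,None); m=(s>0.25*s.max()).astype(np.uint8)
    n,l,st,c=cv2.connectedComponentsWithStats(m)
    k=min(range(1,n),key=lambda k:np.hypot(*(c[k]-r))-st[k,4]*.2)
    s=s*(l==k); yy,xx=np.mgrid[-r:r+1,-r:r+1]
    return np.array([x0+(s*xx).sum()/s.sum(),y0+(s*yy).sum()/s.sum()])
def ray(n,px):
    p=P[n];R=np.array(p["R"]);return -R.T@p["t"],R.T@np.linalg.solve(p["K"],[*px,1])
def onz(n,px,z):
    c,d=ray(n,px);return c+d*(z-c[2])/d[2]
def tri(a,b):
    M=np.array([np.array(P[n]["K"])@np.c_[P[n]["R"],P[n]["t"]] for n in("top","side")])
    X=cv2.triangulatePoints(M[0],M[1],a.reshape(2,1),b.reshape(2,1)).ravel();X=X[:3]/X[3]
    return X,[np.round(cv2.projectPoints(X,cv2.Rodrigues(np.array(P[n]["R"]))[0],np.array(P[n]["t"]),P[n]["K"],None)[0].ravel()-q,1) for n,q in(("top",a),("side",b))]
E
python3 - <<'E'
from geo import *
np.set_printoptions(precision=1,suppress=True)
t=cv2.imread("pics/top0.png"); s=cv2.imread("pics/side0.png")
S={"w1":((235.3,238),(335.8,234),"w",92),"w2":((244.2,251),(355.3,232),"w",92),
"f1":((395.8,198.2),(347.5,149.5),"w",70),"f2":((428.8,211.5),(369,139),"w",70),
"r1":((406.5,188.3),(342,143.7),"r",70),"r2":((418.3,221.5),(375.3,144.7),"r",70)}
G={}
for k,(a,b,c,z) in S.items():
    pa,pb=cen(t,a,c),cen(s,b,c,5); X,e=tri(pa,pb); G[k]=(X,onz("top",pa,z),onz("side",pb,z)); print(k,pa,pb,X,e,*G[k][1:])
for a,b in(("w1","w2"),("f1","f2"),("r1","r2")):
    for i in range(3):
        d=G[a][i]-G[b][i]; print(a,i,(G[a][i]+G[b][i])/2,np.linalg.norm(d),"yaw",np.round(np.arctan2(d[1],d[0]),3))
# flange ellipse (blue) in top
h=cv2.cvtColor(t,cv2.COLOR_BGR2HSV); m=cv2.inRange(h,(100,120,60),(125,255,255)); m[:,300:]=0; m[:225]=0
c=max(cv2.findContours(m,0,1)[0],key=cv2.contourArea); el=cv2.fitEllipse(cv2.convexHull(c)); print("flange",el,onz("top",el[0],60))
# other obstacles
for n,px,z in(("tape",(347,290),12),("pot",(346,131),75),("jar",(215,124),70),("teal",(217,197),60),("pink",(186,252),60)): print(n,onz("top",px,z))
E
```

```text
w1 [235.1 237.6] [335.  233.7] [506.8 227.4  90.9] [array([-0.1, -0.5]), array([0.6, 0.1])] [505.7 226.9  92. ] [507.3 228.9  92. ]
w2 [243.5 250.9] [354.7 231.2] [479.4 208.6  91. ] [array([-0.1, -0.6]), array([0.7, 0.1])] [478.2 208.2  92. ] [480.1 210.1  92. ]
f1 [395.3 197.6] [347.1 149.2] [ 602.5 -116.2   68.5] [array([-0.1, -0.3]), array([0.3, 0.1])] [ 601.4 -116.1   70. ] [ 602.3 -113.2   70. ]
f2 [428.6 211.1] [368.6 138.5] [ 573.9 -189.4   68.5] [array([-0.1, -0.4]), array([0.4, 0.1])] [ 572.7 -189.2   70. ] [ 574.  -186.2   70. ]
r1 [405.9 187.8] [341.5 143.4] [ 624.6 -140.2   68.2] [array([-0. , -0.2]), array([0.2, 0. ])] [ 623.8 -139.9   70. ] [ 623.8 -136.5   70. ]
r2 [417.9 221.2] [375.2 144.4] [ 551.1 -165.5   68.1] [array([-0.1, -0.4]), array([0.3, 0.1])] [ 550.  -165.2   70. ] [ 550.8 -161.6   70. ]
w1 0 [493.1 218.   91. ] 33.15220704546987 yaw 0.6
w1 1 [491.9 217.6  92. ] 33.16229616970347 yaw 0.598
w1 2 [493.7 219.5  92. ] 33.08308209855183 yaw 0.608
f1 0 [ 588.2 -152.8   68.5] 78.58467148273529 yaw 1.199
f1 1 [ 587.1 -152.6   70. ] 78.55820622542626 yaw 1.197
f1 2 [ 588.1 -149.7   70. ] 78.30072970226023 yaw 1.202
r1 0 [ 587.8 -152.8   68.1] 77.75689234622315 yaw 0.331
r1 1 [ 586.9 -152.5   70. ] 77.97817228220283 yaw 0.33
r1 2 [ 587.3 -149.    70. ] 77.13644098254768 yaw 0.331
flange ((241.30532836914062, 245.41610717773438), (26.918630599975586, 27.150022506713867), 63.25554275512695) [491.7 217.6  60. ]
tape [399.  -15.9  12. ]
pot [749.   -6.3  75. ]
jar [759.6 285.6  70. ]
teal [596.7 274.9  60. ]
pink [475.6 335.2  60. ]
```

Measured heights agree with the text (wing top 91 against 92, rim 68.4 against 70), as do the marks' spacing and the angle between slot and lock (0.868). Cartridge: (492.7, 218), yaw 0.60. Filter: (587.5, −152.6), slot yaw 1.199, lock yaw 0.331.

```bash
cat > d.py <<'E'
import sys,numpy as np
from cell import manip
from scipy.spatial.transform import Rotation as Ro
s=manip.state(); R=Ro.from_euler("xyz",s["tool_rot"])
x,y,z,yaw=map(float,sys.argv[1:5]); T=Ro.from_euler("xyz",[np.pi,0,yaw])
print("t",round(s["clock"],2),"pos",s["position"].round(1),"rot",s["tool_rot"].round(4),"F",s["force"].round(1),"M",s["moment"].round(2),"w",round(s["gripper_width"],1),"gf",round(s["grip_force"],1))
print("d m",(R.inv().apply(np.array([x,y,z])-s["position"])/1000).round(4),"deg",(R.inv()*T).as_rotvec(degrees=True).round(2))
E
python3 d.py 492.7 218 170 0.6
```

```text
t 0.1 pos [ 260.2 -567.8  230.6] rot [-3.1403  0.      0.4298] F [-0.7  0.7 -0.4] M [-0.01 -0.    0.01] w 85.1 gf 0.0
d m [ 0.5387 -0.6174  0.0614] deg [-0.07 -0.01 -9.75]
```

The rows are not in the units I measure in: shifts go in shares of 0.75 m and turns go in shares of 180 degrees. I convert before sending: -0.617 m / 0.75 = -0.8227, 0.539 m / 0.75 = 0.7187, -9.75 degrees / 180 = -0.0542.

Call:
apply_moves --deltas '[0.7187, -0.8227, 0, -0.0004, 0, -0.0542, 0.085, 0.7187, -0.8227, 0, -0.0004, 0, -0.0542, 0.085, 0.7187, -0.8227, 0, -0.0004, 0, -0.0542, 0.085, 0.7187, -0.8227, 0, -0.0004, 0, -0.0542, 0.085, 0.7187, -0.8227, 0, -0.0004, 0, -0.0542, 0.085, 0.7187, -0.8227, 0, -0.0004, 0, -0.0542, 0.085, 0.7187, -0.8227, 0, -0.0004, 0, -0.0542, 0.085, 0.7187, -0.8227, 0, -0.0004, 0, -0.0542, 0.085, 0.7187, -0.8227, 0, -0.0004, 0, -0.0542, 0.085, 0.7187, -0.8227, 0, -0.0004, 0, -0.0542, 0.085, 0.7187, -0.8227, 0, -0.0004, 0, -0.0542, 0.085, 0.7187, -0.8227, 0, -0.0004, 0, -0.0542, 0.085]'

```text
clock: 1.1
position: [402.4, -86.8, 231.4]
tool_rot: [3.14, -0.0, 0.6]
force: [1.7, -0.1, 0.6]
gripper_width: 85.1
grip_force: 0.0
```

```bash
python3 d.py 492.7 218 170 0.6
```

```text
t 1.1 pos [402.4 -86.8 231.4] rot [ 3.1401e+00 -1.0000e-04  5.9970e-01] F [ 1.7 -0.1  0.6] M [ 0.   -0.02 -0.01] w 85.1 gf 0.0
d m [ 0.2465 -0.2008  0.0611] deg [ 0.08 -0.01 -0.02]
```

In the tool's units: 0.2465 m / 0.75 = 0.3287, -0.2 m / 0.75 = -0.2667.

Call:
apply_moves --deltas '[0.3287, -0.2667, 0.0813, 0, 0, 0, 0.085, 0.3287, -0.2667, 0.0813, 0, 0, 0, 0.085, 0.3287, -0.2667, 0.0813, 0, 0, 0, 0.085, 0.3287, -0.2667, 0.0813, 0, 0, 0, 0.085, 0.3287, -0.2667, 0.0813, 0, 0, 0, 0.085, 0.3287, -0.2667, 0.0813, 0, 0, 0, 0.085, 0.3287, -0.2667, 0.0813, 0, 0, 0, 0.085, 0.3287, -0.2667, 0.0813, 0, 0, 0, 0.085, 0.3287, -0.2667, 0.0813, 0, 0, 0, 0.085, 0.3287, -0.2667, 0.0813, 0, 0, 0, 0.085, 0.3287, -0.2667, 0.0813, 0, 0, 0, 0.085]'

```text
clock: 2.02
position: [492.5, 214.9, 169.6]
tool_rot: [3.14, 0.002, 0.601]
force: [-0.9, 0.3, 0.3]
gripper_width: 85.0
grip_force: 0.0
```

```bash
python3 d.py 492.7 218 65 0.6
```

```text
t 2.02 pos [492.5 214.9 169.6] rot [3.1404e+00 1.7000e-03 6.0070e-01] F [-0.9  0.3  0.3] M [ 0.04 -0.   -0.09] w 85.0 gf 0.0
d m [ 0.0021 -0.0025  0.1046] deg [0.07 0.1  0.04]
```

In the tool's units: 0.1045 m / 0.75 = 0.1393, -0.0025 m / 0.75 = -0.0033, 0.07 degrees / 180 = 0.0004.

Call:
apply_moves --deltas '[0.0027, -0.0033, 0.04, 0.0004, 0.0006, 0, 0.085, 0.0027, -0.0033, 0.08, 0.0004, 0.0006, 0, 0.085, 0.0027, -0.0033, 0.1133, 0.0004, 0.0006, 0, 0.085, 0.0027, -0.0033, 0.1333, 0.0004, 0.0006, 0, 0.085, 0.0027, -0.0033, 0.1393, 0.0004, 0.0006, 0, 0.085, 0.0027, -0.0033, 0.1393, 0.0004, 0.0006, 0, 0.085, 0.0027, -0.0033, 0.1393, 0.0004, 0.0006, 0, 0.085]'

```text
clock: 2.6
position: [493.9, 217.9, 66.4]
tool_rot: [3.141, -0.002, 0.599]
force: [0.8, 0.6, -0.3]
gripper_width: 85.1
grip_force: 0.0
```

```bash
python3 d.py 492.7 218 65 0.6; python3 - <<'E'
from geo import *
t=viewer.read_camera("top")[:,:,::-1]; s=viewer.read_camera("side")[:,:,::-1]
c=lambda im,x,y:cv2.resize(im[y:y+100,x:x+132],(396,300),interpolation=cv2.INTER_CUBIC)
cv2.imwrite("pics/g1.png",np.hstack([c(t,180,190),c(s,280,180)]))
E
```

```text
t 2.6 pos [493.9 217.9  66.4] rot [ 3.1414e+00 -2.3000e-03  5.9890e-01] F [ 0.8  0.6 -0.3] M [-0.03 -0.04 -0.04] w 85.1 gf 0.0
d m [-0.0009 -0.0008  0.0014] deg [ 0.01 -0.13 -0.06]
```

View pics/g1.png

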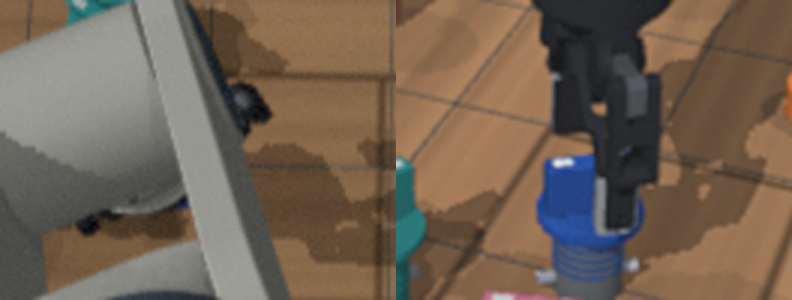

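The fingers straddle the wing: the near finger is at crop (618,200) and the wing at (570,185), and nothing else is within reach. Closing now.

In the tool's units: -0.001 m / 0.75 = -0.0013, -0.1 degrees / 180 = -0.0006.

Call:
apply_moves --deltas '[-0.0013, -0.0013, 0.0013, 0, -0.0006, 0, 0.04, -0.0013, -0.0013, 0.0013, 0, -0.0006, 0, 0.0, -0.0013, -0.0013, 0.0013, 0, -0.0006, 0, 0.0, -0.0013, -0.0013, 0.0013, 0, -0.0006, 0, 0.0, -0.0013, -0.0013, 0.0013, 0, -0.0006, 0, 0.0, -0.0013, -0.0013, 0.0013, 0, -0.0006, 0, 0.0, -0.0013, -0.0013, 0.0013, 0, -0.0006, 0, 0.0, -0.0013, -0.0013, 0.0013, 0, -0.0006, 0, 0.0, -0.0013, -0.0013, 0.0013, 0, -0.0006, 0, 0.0, -0.0013, -0.0013, 0.0013, 0, -0.0006, 0, 0.0]' --grip_force 60

```text
clock: 3.53
position: [492.0, 218.8, 64.5]
tool_rot: [-3.142, 0.0, 0.6]
force: [-0.3, 0.0, -0.4]
gripper_width: 11.2
grip_force: 60.7
```

```bash
python3 d.py 492.7 218 65 0.6
```

```text
t 3.53 pos [492.  218.8  64.5] rot [-3.1416e+00  1.0000e-04  6.0000e-01] F [-0.3  0.  -0.4] M [0.05 0.01 0.03] w 11.2 gf 60.7
d m [ 0.0001  0.001  -0.0005] deg [-0.    0.01 -0.  ]
```

In the tool's units: -0.13 m / 0.75 = -0.1733, -0.01 m / 0.75 = -0.0133.

Call:
apply_moves --deltas '[0, 0, -0.0133, 0, 0, 0, 0, 0, 0, -0.0533, 0, 0, 0, 0, 0, 0, -0.1067, 0, 0, 0, 0, 0, 0, -0.16, 0, 0, 0, 0, 0, 0, -0.1733, 0, 0, 0, 0, 0, 0, -0.1733, 0, 0, 0, 0]'

```text
clock: 4.03
position: [494.1, 219.7, 198.5]
tool_rot: [3.14, -0.007, 0.6]
force: [0.6, -0.5, -1.7]
gripper_width: 10.8
grip_force: 60.6
```

```bash
python3 d.py 587.5 -152.6 165 1.199
```

```text
t 4.03 pos [494.1 219.7 198.5] rot [ 3.1403 -0.0067  0.6   ] F [ 0.6 -0.5 -1.7] M [-0.02  0.02  0.04] w 10.8 gf 60.6
d m [-0.1333  0.36    0.0331] deg [  0.19  -0.35 -34.32]
```

In the tool's units: 0.3605 m / 0.75 = 0.4807, 0.03 m / 0.75 = 0.04, -34.3 degrees / 180 = -0.1906.

Call:
apply_moves --deltas '[-0.1747, 0.4807, 0, 0, 0, -0.1906, 0, -0.1747, 0.4807, 0, 0, 0, -0.1906, 0, -0.1747, 0.4807, 0, 0, 0, -0.1906, 0, -0.1747, 0.4807, 0, 0, 0, -0.1906, 0, -0.1747, 0.4807, 0, 0, 0, -0.1906, 0, -0.1747, 0.4807, 0, 0, 0, -0.1906, 0, -0.1747, 0.4807, 0, 0, 0, -0.1906, 0, -0.1747, 0.4807, 0, 0, 0, -0.1906, 0, -0.1747, 0.4807, 0, 0, 0, -0.1906, 0, -0.1747, 0.4807, 0.04, 0, 0, -0.1906, 0, -0.1747, 0.4807, 0.04, 0, 0, -0.1906, 0, -0.1747, 0.4807, 0.04, 0, 0, -0.1906, 0]'

```text
clock: 5.03
position: [585.1, -153.7, 160.8]
tool_rot: [-3.135, 0.001, 1.196]
force: [-0.3, -0.1, -0.3]
gripper_width: 11.0
grip_force: 60.3
```

Call:
apply_moves --deltas '[0, 0, 0, 0, 0, 0, 0, 0, 0, 0, 0, 0, 0, 0, 0, 0, 0, 0, 0, 0, 0]'

```text
clock: 5.28
position: [587.6, -151.5, 165.0]
tool_rot: [3.141, -0.0, 1.2]
force: [-1.1, 0.7, -1.2]
gripper_width: 10.9
grip_force: 60.3
```

```bash
python3 d.py 587.5 -152.6 165 1.199;  python3 - <<'E'
from geo import *
t=viewer.read_camera("top")[:,:,::-1]; s=viewer.read_camera("side")[:,:,::-1]
cv2.imwrite("pics/t2.png",t);cv2.imwrite("pics/s2.png",s)
c=lambda im,x,y:cv2.resize(im[y:y+100,x:x+66],(396,600),interpolation=cv2.INTER_CUBIC)
cv2.imwrite("pics/g2.png",np.hstack([c(t,372,150),c(s,325,80)]))
E
```

```text
t 5.28 pos [ 587.6 -151.5  165. ] rot [ 3.1412e+00 -2.0000e-04  1.2001e+00] F [-1.1  0.7 -1.2] M [ 0.02  0.04 -0.02] w 10.9 gf 60.3
d m [-0.001   0.0003 -0.    ] deg [ 0.02 -0.01  0.06]
```

View pics/g2.png

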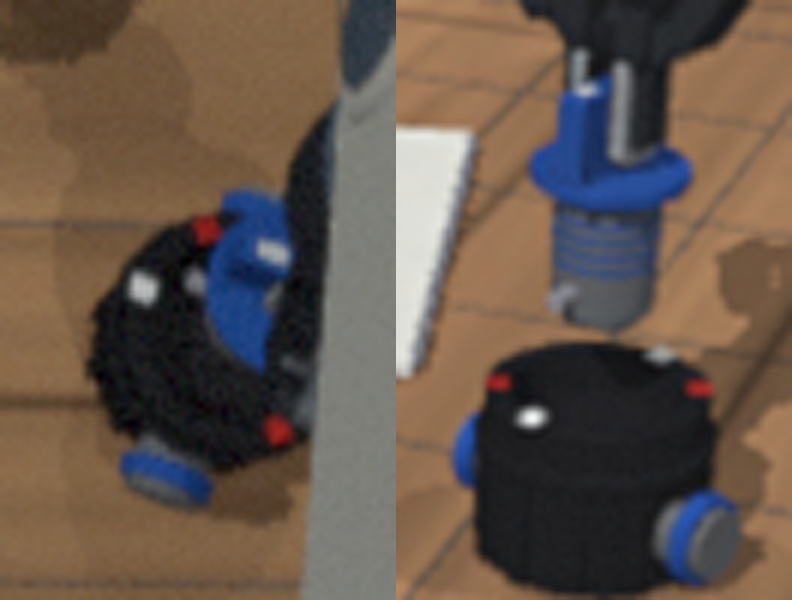

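The top view shows the held wing's white mark at about (417,192). The side view shows that mark at (357,95), the spigot axis at u≈359.7, and the housing below it at u≈358. I'll triangulate the mark and check the spigot axis against its projection.

```bash
python3 - <<'E'
from geo import *
np.set_printoptions(precision=1,suppress=True)
t=cv2.imread("pics/t2.png"); s=cv2.imread("pics/s2.png"); s0=cv2.imread("pics/side0.png")
pa,pb=cen(t,(417.3,191.7),"w",5),cen(s,(357.2,95),"w",5); X,e=tri(pa,pb); print(pa,pb,X,e)
y=1.2; print("centre from mark",X-16.6*np.array([np.cos(y),np.sin(y),0]))
pr=lambda n,X:cv2.projectPoints(np.array(X,float),cv2.Rodrigues(np.array(P[n]["R"]))[0],np.array(P[n]["t"]),P[n]["K"],None)[0].ravel()
def edges(m): 
    x=np.flatnonzero(m); return x.min(),x.max(),(x.min()+x.max())/2
h=cv2.cvtColor(s,cv2.COLOR_BGR2HSV)
print("flange-side", [edges(cv2.inRange(h,(100,120,50),(125,255,255))[r,335:390])[2]+335 for r in(108,109,110)], pr("side",[587.6,-151.5,159]),pr("side",[587.6,-151.5,157]))
g=cv2.cvtColor(s,cv2.COLOR_BGR2GRAY).astype(float)
for r in(118,122,126):
    row=cv2.GaussianBlur(s,(3,3),0)[r,340:380].astype(float); sat=row[:,2]-row[:,0]  # wood red>blue
    q=np.flatnonzero(sat<12)+340; print("spigot row",r,q.min(),q.max(),(q.min()+q.max())/2)
for z in(110,115,120,125,130): print(z,pr("side",[587.6,-151.5,z]),"filter-centred",pr("side",[587.5,-152.6,z]))
b=(s0.max(2)<60)
for r in(155,160,165): print("housing",r,edges(b[r,330:378])[:2])
print(pr("side",[587.5,-152.6,35]))
E
```

```text
[417.  191.6] [356.   94.6] [ 593.8 -135.4  191.3] [array([-0.1, -0.5]), array([0.5, 0.1])]
centre from mark [ 587.8 -150.9  191.3]
flange-side [np.float64(360.5), np.float64(360.5), np.float64(360.0)] [360.7 106.8] [360.6 107.6]
spigot row 118 351 368 359.5
spigot row 122 351 368 359.5
spigot row 126 352 367 359.5
110 [359.5 127.4] filter-centred [359.7 127.2]
115 [359.6 125.3] filter-centred [359.8 125.1]
120 [359.7 123.2] filter-centred [359.9 123.1]
125 [359.8 121.2] filter-centred [360. 121.]
130 [360.  119.1] filter-centred [360.1 118.9]
housing 155 (np.int64(9), np.int64(47))
housing 160 (np.int64(8), np.int64(47))
housing 165 (np.int64(8), np.int64(38))
[357.9 156.9]
```

The held cartridge matches the TCP to about 1 mm. A shift of −1.2 mm along tool x centres it on the filter. I'll go down to just above the ring first.

In the tool's units: 0.033 m / 0.75 = 0.044, 0.028 m / 0.75 = 0.0373, 0.06 degrees / 180 = 0.0003.

Call:
apply_moves --deltas '[-0.0016, 0.0004, 0.0133, 0, 0, 0.0003, 0, -0.0016, 0.0004, 0.0267, 0, 0, 0.0003, 0, -0.0016, 0.0004, 0.0373, 0, 0, 0.0003, 0, -0.0016, 0.0004, 0.044, 0, 0, 0.0003, 0, -0.0016, 0.0004, 0.044, 0, 0, 0.0003, 0, -0.0016, 0.0004, 0.044, 0, 0, 0.0003, 0]'

```text
clock: 5.88
position: [587.0, -153.9, 130.8]
tool_rot: [-3.14, 0.0, 1.198]
force: [0.4, -0.2, -1.6]
gripper_width: 10.4
grip_force: 60.4
```

In the tool's units: 0.009 m / 0.75 = 0.012, 0.0075 m / 0.75 = 0.01.

Call:
apply_moves --deltas '[0, 0, 0.002, 0, 0, 0, 0, 0, 0, 0.004, 0, 0, 0, 0, 0, 0, 0.006, 0, 0, 0, 0, 0, 0, 0.008, 0, 0, 0, 0, 0, 0, 0.01, 0, 0, 0, 0, 0, 0, 0.012, 0, 0, 0, 0]'

```text
clock: 6.38
position: [587.4, -154.0, 122.5]
tool_rot: [3.141, 0.0, 1.198]
force: [0.1, 1.0, -1.9]
gripper_width: 11.0
grip_force: 60.4
```

```bash
python3 d.py 587.5 -152.6 123 1.199
```

```text
t 6.38 pos [ 587.4 -154.   122.5] rot [3.1415 0.     1.1976] F [ 0.1  1.  -1.9] M [ 0.02  0.01 -0.07] w 11.0 gf 60.4
d m [ 0.0013 -0.0004 -0.0005] deg [ 0.01  0.   -0.08]
```

In the tool's units: 0.005 m / 0.75 = 0.0067, 0.0006 m / 0.75 = 0.0008.

Call:
apply_moves --deltas '[0.0008, 0, 0.0013, 0, 0, 0, 0, 0.0008, 0, 0.0027, 0, 0, 0, 0, 0.0008, 0, 0.004, 0, 0, 0, 0, 0.0008, 0, 0.0053, 0, 0, 0, 0, 0.0008, 0, 0.0067, 0, 0, 0, 0]'

```text
clock: 6.8
position: [587.6, -153.4, 117.5]
tool_rot: [-3.142, 0.0, 1.198]
force: [-0.2, 0.6, -1.8]
gripper_width: 10.8
grip_force: 60.4
```

Call:
apply_moves --deltas '[0, 0, 0.0011, 0, 0, 0, 0, 0, 0, 0.0021, 0, 0, 0, 0, 0, 0, 0.0032, 0, 0, 0, 0, 0, 0, 0.0043, 0, 0, 0, 0, 0, 0, 0.0053, 0, 0, 0, 0]'

```text
clock: 7.22
position: [587.5, -153.4, 113.5]
tool_rot: [-3.142, 0.0, 1.198]
force: [-0.1, 0.1, -1.4]
gripper_width: 11.0
grip_force: 60.4
```

```bash
python3 d.py 587.5 -152.6 113 1.199
```

```text
t 7.22 pos [ 587.5 -153.4  113.5] rot [-3.1416e+00  1.0000e-04  1.1976e+00] F [-0.1  0.1 -1.4] M [ 0.09 -0.   -0.02] w 11.0 gf 60.4
d m [ 0.0008 -0.0003  0.0005] deg [-0.    0.   -0.08]
```

Free so far. From here I go at 0.4 mm per row (under 5 mm/s), in short calls, watching Fz.

In the tool's units: 0.0028 m / 0.75 = 0.0037, 0.0008 m / 0.75 = 0.0011.

Call:
apply_moves --deltas '[0, 0, 0.0005, 0, 0, 0, 0, 0, 0, 0.0011, 0, 0, 0, 0, 0, 0, 0.0016, 0, 0, 0, 0, 0, 0, 0.0021, 0, 0, 0, 0, 0, 0, 0.0027, 0, 0, 0, 0, 0, 0, 0.0032, 0, 0, 0, 0, 0, 0, 0.0037, 0, 0, 0, 0]'

```text
clock: 7.8
position: [587.5, -153.4, 110.7]
tool_rot: [-3.142, 0.0, 1.198]
force: [0.2, 0.3, -1.8]
gripper_width: 11.2
grip_force: 60.4
```

Call:
apply_moves --deltas '[0, 0, 0.0005, 0, 0, 0, 0, 0, 0, 0.0011, 0, 0, 0, 0, 0, 0, 0.0016, 0, 0, 0, 0, 0, 0, 0.0021, 0, 0, 0, 0, 0, 0, 0.0027, 0, 0, 0, 0, 0, 0, 0.0032, 0, 0, 0, 0, 0, 0, 0.0037, 0, 0, 0, 0]'

```text
clock: 8.38
position: [587.5, -153.4, 107.9]
tool_rot: [-3.141, 0.0, 1.198]
force: [1.5, -0.1, -1.4]
gripper_width: 10.8
grip_force: 60.4
```

In the tool's units: 0.0024 m / 0.75 = 0.0032, 0.002 m / 0.75 = 0.0027.

Call:
apply_moves --deltas '[0, 0, 0.0005, 0, 0, 0, 0, 0, 0, 0.0011, 0, 0, 0, 0, 0, 0, 0.0016, 0, 0, 0, 0, 0, 0, 0.0021, 0, 0, 0, 0, 0, 0, 0.0027, 0, 0, 0, 0, 0, 0, 0.0032, 0, 0, 0, 0]'

```text
clock: 8.88
position: [587.5, -153.4, 105.5]
tool_rot: [-3.142, 0.0, 1.198]
force: [-0.3, 0.1, -1.7]
gripper_width: 11.1
grip_force: 60.4
```

In the tool's units: 0.0024 m / 0.75 = 0.0032, 0.002 m / 0.75 = 0.0027.

Call:
apply_moves --deltas '[0, 0, 0.0005, 0, 0, 0, 0, 0, 0, 0.0011, 0, 0, 0, 0, 0, 0, 0.0016, 0, 0, 0, 0, 0, 0, 0.0021, 0, 0, 0, 0, 0, 0, 0.0027, 0, 0, 0, 0, 0, 0, 0.0032, 0, 0, 0, 0]'

```text
clock: 9.38
position: [587.5, -153.4, 103.1]
tool_rot: [-3.142, 0.0, 1.198]
force: [0.0, 0.1, -1.6]
gripper_width: 10.7
grip_force: 60.4
```

In the tool's units: 0.0024 m / 0.75 = 0.0032, 0.002 m / 0.75 = 0.0027.

Call:
apply_moves --deltas '[0, 0, 0.0005, 0, 0, 0, 0, 0, 0, 0.0011, 0, 0, 0, 0, 0, 0, 0.0016, 0, 0, 0, 0, 0, 0, 0.0021, 0, 0, 0, 0, 0, 0, 0.0027, 0, 0, 0, 0, 0, 0, 0.0032, 0, 0, 0, 0]'

```text
clock: 9.88
position: [587.5, -153.4, 100.7]
tool_rot: [-3.142, 0.0, 1.198]
force: [-0.4, -0.0, -2.0]
gripper_width: 11.4
grip_force: 60.4
```

In the tool's units: 0.0024 m / 0.75 = 0.0032, 0.002 m / 0.75 = 0.0027.

Call:
apply_moves --deltas '[0, 0, 0.0005, 0, 0, 0, 0, 0, 0, 0.0011, 0, 0, 0, 0, 0, 0, 0.0016, 0, 0, 0, 0, 0, 0, 0.0021, 0, 0, 0, 0, 0, 0, 0.0027, 0, 0, 0, 0, 0, 0, 0.0032, 0, 0, 0, 0]'

```text
clock: 10.38
position: [587.6, -153.4, 98.4]
tool_rot: [3.142, 0.0, 1.198]
force: [-0.8, 0.2, 1.4]
gripper_width: 11.4
grip_force: 60.9
```

The spring was touched near TCP z 100, so the ring is about 4.4 mm low. I expect the pins to pass near 90 and the floor near 88.

In the tool's units: 0.0024 m / 0.75 = 0.0032, 0.002 m / 0.75 = 0.0027.

Call:
apply_moves --deltas '[0, 0, 0.0005, 0, 0, 0, 0, 0, 0, 0.0011, 0, 0, 0, 0, 0, 0, 0.0016, 0, 0, 0, 0, 0, 0, 0.0021, 0, 0, 0, 0, 0, 0, 0.0027, 0, 0, 0, 0, 0, 0, 0.0032, 0, 0, 0, 0]'

```text
clock: 10.88
position: [587.6, -153.4, 95.9]
tool_rot: [3.142, 0.0, 1.198]
force: [-1.5, -0.3, 2.3]
gripper_width: 11.2
grip_force: 61.0
```

In the tool's units: 0.0024 m / 0.75 = 0.0032, 0.002 m / 0.75 = 0.0027.

Call:
apply_moves --deltas '[0, 0, 0.0005, 0, 0, 0, 0, 0, 0, 0.0011, 0, 0, 0, 0, 0, 0, 0.0016, 0, 0, 0, 0, 0, 0, 0.0021, 0, 0, 0, 0, 0, 0, 0.0027, 0, 0, 0, 0, 0, 0, 0.0032, 0, 0, 0, 0]'

```text
clock: 11.38
position: [587.6, -153.5, 93.6]
tool_rot: [3.141, 0.0, 1.198]
force: [-0.6, -0.8, 3.3]
gripper_width: 10.9
grip_force: 61.2
```

In the tool's units: 0.002 m / 0.75 = 0.0027, 0.0016 m / 0.75 = 0.0021.

Call:
apply_moves --deltas '[0, 0, 0.0005, 0, 0, 0, 0, 0, 0, 0.0011, 0, 0, 0, 0, 0, 0, 0.0016, 0, 0, 0, 0, 0, 0, 0.0021, 0, 0, 0, 0, 0, 0, 0.0027, 0, 0, 0, 0]'

```text
clock: 11.8
position: [587.6, -153.4, 91.6]
tool_rot: [3.142, 0.0, 1.198]
force: [-0.4, -0.3, 4.8]
gripper_width: 11.1
grip_force: 61.3
```

In the tool's units: 0.0012 m / 0.75 = 0.0016, 0.0009 m / 0.75 = 0.0012.

Call:
apply_moves --deltas '[0, 0, 0.0004, 0, 0, 0, 0, 0, 0, 0.0008, 0, 0, 0, 0, 0, 0, 0.0012, 0, 0, 0, 0, 0, 0, 0.0016, 0, 0, 0, 0]'

```text
clock: 12.13
position: [587.6, -153.5, 90.3]
tool_rot: [3.142, 0.0, 1.198]
force: [-0.5, 0.8, 3.9]
gripper_width: 11.0
grip_force: 61.3
```

In the tool's units: 0.0009 m / 0.75 = 0.0012, 0.0006 m / 0.75 = 0.0008.

Call:
apply_moves --deltas '[0, 0, 0.0004, 0, 0, 0, 0, 0, 0, 0.0008, 0, 0, 0, 0, 0, 0, 0.0012, 0, 0, 0, 0]'

```text
clock: 12.38
position: [587.6, -153.4, 89.4]
tool_rot: [3.142, 0.0, 1.198]
force: [-0.8, -0.5, 5.0]
gripper_width: 11.0
grip_force: 61.4
```

In the tool's units: 0.0006 m / 0.75 = 0.0008, 0.0003 m / 0.75 = 0.0004.

Call:
apply_moves --deltas '[0, 0, 0.0004, 0, 0, 0, 0, 0, 0, 0.0008, 0, 0, 0, 0]'

```text
clock: 12.55
position: [587.6, -153.5, 88.8]
tool_rot: [3.142, 0.0, 1.198]
force: [0.6, 1.7, 5.7]
gripper_width: 10.6
grip_force: 61.4
```

In the tool's units: 0.0006 m / 0.75 = 0.0008, 0.0003 m / 0.75 = 0.0004.

Call:
apply_moves --deltas '[0, 0, 0.0004, 0, 0, 0, 0, 0, 0, 0.0008, 0, 0, 0, 0]'

```text
clock: 12.72
position: [587.6, -153.5, 88.3]
tool_rot: [3.141, 0.0, 1.198]
force: [-0.4, 0.8, 7.4]
gripper_width: 11.2
grip_force: 61.7
```

In the tool's units: 0.0002 m / 0.75 = 0.0003.

Call:
apply_moves --deltas '[0, 0, 0.0003, 0, 0, 0, 0, 0, 0, 0.0003, 0, 0, 0, 0]'

```text
clock: 12.88
position: [587.7, -153.5, 88.3]
tool_rot: [3.141, 0.0, 1.198]
force: [-1.7, -0.1, 6.7]
gripper_width: 11.1
grip_force: 61.7
```

```bash
python3 d.py 587.5 -152.6 88.9 0.33
```

```text
t 12.88 pos [ 587.7 -153.5   88.3] rot [3.1414 0.     1.1976] F [-1.7 -0.1  6.7] M [0.06 0.31 0.03] w 11.1 gf 61.7
d m [ 0.0008 -0.0005 -0.0006] deg [ 1.000e-02 -0.000e+00  4.971e+01]
```

Floor found: z holds at 88.3 while the force rises. I'll ease up 0.6 mm, then turn clockwise (positive about tool z).

In the tool's units: -0.0007 m / 0.75 = -0.0009, -0.0005 m / 0.75 = -0.0007, 5 degrees / 180 = 0.0278.

Call:
apply_moves --deltas '[0, 0, -0.0007, 0, 0, 0, 0, 0, 0, -0.0009, 0, 0, 0.0056, 0, 0, 0, -0.0009, 0, 0, 0.0139, 0, 0, 0, -0.0009, 0, 0, 0.0222, 0, 0, 0, -0.0009, 0, 0, 0.0278, 0]'

```text
clock: 13.3
position: [587.6, -153.5, 88.8]
tool_rot: [3.141, 0.0, 1.109]
force: [-0.7, 0.4, 5.9]
gripper_width: 10.9
grip_force: 61.4
```

```bash
python3 d.py 587.5 -152.6 88.9 0.33
```

```text
t 13.3 pos [ 587.6 -153.5   88.8] rot [3.1413e+00 1.0000e-04 1.1089e+00] F [-0.7  0.4  5.9] M [0.02 0.17 0.  ] w 10.9 gf 61.4
d m [ 0.0007 -0.0005 -0.0001] deg [ 1.000e-02 -0.000e+00  4.463e+01]
```

In the tool's units: 1.5 degrees / 180 = 0.0083.

Call:
apply_moves --deltas '[0, 0, 0, 0, 0, 0.0083, 0, 0, 0, 0, 0, 0, 0.0167, 0, 0, 0, 0, 0, 0, 0.025, 0, 0, 0, 0, 0, 0, 0.0278, 0]'

```text
clock: 13.63
position: [587.7, -153.5, 88.8]
tool_rot: [3.141, 0.0, 1.022]
force: [0.5, -0.6, 5.0]
gripper_width: 11.0
grip_force: 61.4
```

```bash
python3 d.py 587.5 -152.6 88.9 0.33
```

```text
t 13.63 pos [ 587.7 -153.5   88.8] rot [3.1413e+00 1.0000e-04 1.0216e+00] F [ 0.5 -0.6  5. ] M [ 0.05  0.14 -0.  ] w 11.0 gf 61.4
d m [ 0.0007 -0.0006 -0.0001] deg [ 2.000e-02 -0.000e+00  3.962e+01]
```

In the tool's units: 2.5 degrees / 180 = 0.0139.

Call:
apply_moves --deltas '[0, 0, 0, 0, 0, 0.0139, 0, 0, 0, 0, 0, 0, 0.0278, 0, 0, 0, 0, 0, 0, 0.0417, 0, 0, 0, 0, 0, 0, 0.0556, 0, 0, 0, 0, 0, 0, 0.0694, 0, 0, 0, 0, 0, 0, 0.0833, 0]'

```text
clock: 14.13
position: [587.7, -153.5, 88.8]
tool_rot: [3.141, -0.0, 0.759]
force: [-1.0, -0.3, 5.6]
gripper_width: 10.9
grip_force: 61.4
```

In the tool's units: 15 degrees / 180 = 0.0833.

Call:
apply_moves --deltas '[0, 0, 0, 0, 0, 0.0139, 0, 0, 0, 0, 0, 0, 0.0278, 0, 0, 0, 0, 0, 0, 0.0417, 0, 0, 0, 0, 0, 0, 0.0556, 0, 0, 0, 0, 0, 0, 0.0694, 0, 0, 0, 0, 0, 0, 0.0833, 0, 0, 0, 0, 0, 0, 0.0833, 0]'

```text
clock: 14.72
position: [587.7, -153.5, 88.8]
tool_rot: [3.141, -0.0, 0.497]
force: [0.4, -0.6, 5.5]
gripper_width: 11.2
grip_force: 61.4
```

```bash
python3 d.py 587.5 -152.6 88.9 0.33
```

```text
t 14.72 pos [ 587.7 -153.5   88.8] rot [ 3.1414e+00 -1.0000e-04  4.9670e-01] F [ 0.4 -0.6  5.5] M [ 0.07  0.14 -0.01] w 11.2 gf 61.4
d m [ 0.0003 -0.0008 -0.0001] deg [ 0.01 -0.01  9.55]
```

In the tool's units: 8 degrees / 180 = 0.0444.

Call:
apply_moves --deltas '[0, 0, 0, 0, 0, 0.0056, 0, 0, 0, 0, 0, 0, 0.0111, 0, 0, 0, 0, 0, 0, 0.0167, 0, 0, 0, 0, 0, 0, 0.0222, 0, 0, 0, 0, 0, 0, 0.0278, 0, 0, 0, 0, 0, 0, 0.0333, 0, 0, 0, 0, 0, 0, 0.0389, 0, 0, 0, 0, 0, 0, 0.0444, 0]'

```text
clock: 15.38
position: [587.6, -153.5, 88.8]
tool_rot: [3.141, -0.0, 0.359]
force: [-1.2, 0.6, 4.9]
gripper_width: 10.5
grip_force: 61.4
```

```bash
python3 d.py 587.5 -152.6 88.9 0.33
```

```text
t 15.38 pos [ 587.6 -153.5   88.8] rot [ 3.1414e+00 -1.0000e-04  3.5900e-01] F [-1.2  0.6  4.9] M [0.06 0.14 0.02] w 10.5 gf 61.4
d m [ 0.0002 -0.0008 -0.0001] deg [ 0.01 -0.    1.66]
```

In the tool's units: 1.2 degrees / 180 = 0.0067.

Call:
apply_moves --deltas '[0, 0, 0, 0, 0, 0.0022, 0, 0, 0, 0, 0, 0, 0.0044, 0, 0, 0, 0, 0, 0, 0.0067, 0, 0, 0, 0, 0, 0, 0.0089, 0, 0, 0, 0, 0, 0, 0.0111, 0, 0, 0, 0, 0, 0, 0.0133, 0]'

```text
clock: 15.88
position: [587.6, -153.5, 88.8]
tool_rot: [3.141, -0.0, 0.318]
force: [-0.9, -0.6, 5.4]
gripper_width: 11.6
grip_force: 61.4
```

```bash
python3 d.py 587.5 -152.6 88.9 0.33
```

```text
t 15.88 pos [ 587.6 -153.5   88.8] rot [ 3.1415 -0.      0.3176] F [-0.9 -0.6  5.4] M [0.12 0.1  0.02] w 11.6 gf 61.4
d m [ 0.0002 -0.0009 -0.0001] deg [ 0.01 -0.   -0.71]
```

Past the lock direction with no torque. Feeling for the stop at 0.3° per row, checking the moment often.

In the tool's units: 1.2 degrees / 180 = 0.0067.

Call:
apply_moves --deltas '[0, 0, 0, 0, 0, 0.0017, 0, 0, 0, 0, 0, 0, 0.0033, 0, 0, 0, 0, 0, 0, 0.005, 0, 0, 0, 0, 0, 0, 0.0067, 0]'

```text
clock: 16.22
position: [587.6, -153.4, 88.8]
tool_rot: [3.142, -0.0, 0.297]
force: [-1.0, 1.1, 4.8]
gripper_width: 10.8
grip_force: 61.4
```

```bash
python3 d.py 587.5 -152.6 88.9 0.33
```

```text
t 16.22 pos [ 587.6 -153.4   88.8] rot [ 3.1415e+00 -1.0000e-04  2.9670e-01] F [-1.   1.1  4.8] M [0.19 0.15 0.1 ] w 10.8 gf 61.4
d m [ 0.0001 -0.0008 -0.0001] deg [ 0.   -0.01 -1.91]
```

In the tool's units: 0.8 degrees / 180 = 0.0044.

Call:
apply_moves --deltas '[0, 0, 0, 0, 0, 0.0017, 0, 0, 0, 0, 0, 0, 0.0033, 0, 0, 0, 0, 0, 0, 0.0044, 0]'

```text
clock: 16.47
position: [587.6, -153.2, 88.8]
tool_rot: [-3.141, -0.0, 0.283]
force: [-1.0, 1.2, 5.8]
gripper_width: 10.8
grip_force: 61.5
```

```bash
python3 d.py 587.5 -152.6 88.9 0.33
```

```text
t 16.47 pos [ 587.6 -153.2   88.8] rot [-3.1414e+00 -1.0000e-04  2.8290e-01] F [-1.   1.2  5.8] M [0.37 0.12 0.12] w 10.8 gf 61.5
d m [ 0.0001 -0.0006 -0.0001] deg [-0.01 -0.01 -2.7 ]
```

In the tool's units: 0.4 degrees / 180 = 0.0022.

Call:
apply_moves --deltas '[0, 0, 0, 0, 0, 0.0011, 0, 0, 0, 0, 0, 0, 0.0022, 0, 0, 0, 0, 0, 0, 0.0022, 0]'

```text
clock: 16.72
position: [587.6, -153.1, 88.8]
tool_rot: [-3.141, -0.0, 0.276]
force: [-0.2, 1.3, 5.5]
gripper_width: 10.9
grip_force: 61.5
```

```bash
python3 d.py 587.5 -152.6 88.9 0.33
```

```text
t 16.72 pos [ 587.6 -153.1   88.8] rot [-3.1412e+00 -1.0000e-04  2.7590e-01] F [-0.2  1.3  5.5] M [0.45 0.12 0.18] w 10.9 gf 61.5
d m [ 0.0001 -0.0005 -0.0001] deg [-0.02 -0.   -3.1 ]
```

Stop felt: Mz 0.18 N m after 0.92 rad of turn. I'll back off to the lock direction and let it rise slowly into the notches.

In the tool's units: -0.0004 m / 0.75 = -0.0005, -0.0002 m / 0.75 = -0.0003, -2.7 degrees / 180 = -0.015.

Call:
apply_moves --deltas '[0, 0, 0, 0, 0, -0.0056, 0, 0, -0.0003, 0, 0, 0, -0.0111, 0, 0, -0.0005, 0, 0, 0, -0.015, 0, 0, -0.0005, 0, 0, 0, -0.015, 0]'

```text
clock: 17.05
position: [587.7, -153.1, 88.8]
tool_rot: [3.141, -0.0, 0.324]
force: [0.5, -0.0, 5.4]
gripper_width: 10.8
grip_force: 61.4
```

```bash
python3 d.py 587.5 -152.6 96 0.33
```

```text
t 17.05 pos [ 587.7 -153.1   88.8] rot [ 3.1413e+00 -4.0000e-04  3.2390e-01] F [ 0.5 -0.   5.4] M [0.14 0.04 0.05] w 10.8 gf 61.4
d m [-0.     -0.0005 -0.0072] deg [ 0.02 -0.02 -0.35]
```

In the tool's units: -0.003 m / 0.75 = -0.004, -0.0024 m / 0.75 = -0.0032.

Call:
apply_moves --deltas '[0, 0, -0.0008, 0, 0, 0, 0, 0, 0, -0.0016, 0, 0, 0, 0, 0, 0, -0.0024, 0, 0, 0, 0, 0, 0, -0.0032, 0, 0, 0, 0, 0, 0, -0.004, 0, 0, 0, 0]'

```text
clock: 17.47
position: [587.6, -153.1, 91.8]
tool_rot: [3.141, -0.0, 0.323]
force: [0.8, 0.1, 3.7]
gripper_width: 10.7
grip_force: 61.2
```

```bash
python3 d.py 587.5 -152.6 96 0.33
```

```text
t 17.47 pos [ 587.6 -153.1   91.8] rot [ 3.1414e+00 -3.0000e-04  3.2310e-01] F [0.8 0.1 3.7] M [-0.   -0.12  0.04] w 10.7 gf 61.2
d m [ 0.     -0.0005 -0.0042] deg [ 0.01 -0.02 -0.39]
```

In the tool's units: -0.003 m / 0.75 = -0.004, -0.0024 m / 0.75 = -0.0032, -0.3 degrees / 180 = -0.0017.

Call:
apply_moves --deltas '[0, -0.0003, -0.0008, 0, 0, -0.0017, 0, 0, -0.0003, -0.0016, 0, 0, -0.0017, 0, 0, -0.0003, -0.0024, 0, 0, -0.0017, 0, 0, -0.0003, -0.0032, 0, 0, -0.0017, 0, 0, -0.0003, -0.004, 0, 0, -0.0017, 0]'

```text
clock: 17.88
position: [587.5, -152.9, 94.8]
tool_rot: [3.141, -0.0, 0.328]
force: [1.8, -0.7, 3.7]
gripper_width: 11.2
grip_force: 61.0
```

In the tool's units: -0.0012 m / 0.75 = -0.0016, -0.0008 m / 0.75 = -0.0011.

Call:
apply_moves --deltas '[0, 0, -0.0005, 0, 0, 0, 0, 0, 0, -0.0011, 0, 0, 0, 0, 0, 0, -0.0016, 0, 0, 0, 0]'

```text
clock: 18.13
position: [587.5, -152.9, 96.0]
tool_rot: [3.141, -0.0, 0.328]
force: [1.8, -1.2, 2.2]
gripper_width: 11.2
grip_force: 60.9
```

```bash
python3 d.py 587.5 -152.6 96 0.33
```

```text
t 18.13 pos [ 587.5 -152.9   96. ] rot [ 3.1414e+00 -1.0000e-04  3.2850e-01] F [ 1.8 -1.2  2.2] M [-0.26 -0.39 -0.08] w 11.2 gf 60.9
d m [ 0.0001 -0.0003 -0.    ] deg [ 0.01 -0.01 -0.09]
```

In the tool's units: -0.0006 m / 0.75 = -0.0008, -0.0003 m / 0.75 = -0.0004.

Call:
apply_moves --deltas '[0, 0, -0.0004, 0, 0, 0, 0, 0, 0, -0.0008, 0, 0, 0, 0, 0, 0, -0.0008, 0, 0, 0, 0]'

```text
clock: 18.38
position: [587.4, -152.9, 96.3]
tool_rot: [3.141, 0.0, 0.328]
force: [2.0, -1.3, 0.4]
gripper_width: 11.2
grip_force: 60.5
```

```bash
python3 d.py 587.5 -152.6 96 0.33
```

```text
t 18.38 pos [ 587.4 -152.9   96.3] rot [3.1415 0.     0.3284] F [ 2.  -1.3  0.4] M [-0.29 -0.58 -0.05] w 11.2 gf 60.5
d m [ 0.0002 -0.0002  0.0003] deg [ 0.01  0.   -0.09]
```

The notch roofs are met at z 96.3, exactly 8 mm above the floor as specified. Releasing.

In the tool's units: 0.0002 m / 0.75 = 0.0003.

Call:
apply_moves --deltas '[0, 0, 0.0003, 0, 0, 0, 0.012, 0, 0, 0.0003, 0, 0, 0, 0.016, 0, 0, 0.0003, 0, 0, 0, 0.022, 0, 0, 0.0003, 0, 0, 0, 0.04, 0, 0, 0.0003, 0, 0, 0, 0.07, 0, 0, 0.0003, 0, 0, 0, 0.07, 0, 0, 0.0003, 0, 0, 0, 0.07, 0, 0, 0.0003, 0, 0, 0, 0.07, 0, 0, 0.0003, 0, 0, 0, 0.07, 0, 0, 0.0003, 0, 0, 0, 0.07, 0, 0, 0.0003, 0, 0, 0, 0.07]' --grip_force 20

```text
clock: 19.3
position: [587.4, -152.9, 96.4]
tool_rot: [3.142, 0.0, 0.328]
force: [-0.2, 0.3, -0.3]
gripper_width: 70.1
grip_force: 0.0
```

Call:
apply_moves --deltas '[0, 0, -0.0267, 0, 0, 0, 0.07, 0, 0, -0.0667, 0, 0, 0, 0.07, 0, 0, -0.12, 0, 0, 0, 0.07, 0, 0, -0.1733, 0, 0, 0, 0.07, -0.0533, 0, -0.1733, 0, 0, 0, 0.07, -0.1067, 0, -0.1733, 0, 0, 0, 0.07, -0.16, 0, -0.1733, 0, 0, 0, 0.07, -0.2133, 0, -0.1733, 0, 0, 0, 0.07, -0.2667, 0, -0.1733, 0, 0, 0, 0.07, -0.3067, 0, -0.1733, 0, 0, 0, 0.07, -0.3067, 0, -0.1733, 0, 0, 0, 0.07, -0.3067, 0, -0.1733, 0, 0, 0, 0.07]'

```text
clock: 20.3
position: [368.7, -227.5, 226.7]
tool_rot: [3.141, -0.001, 0.326]
force: [0.8, -0.1, -0.6]
gripper_width: 69.9
grip_force: 0.0
```

```bash
python3 d.py 587.5 -152.6 96 0.33; python3 - <<'E'
from geo import *
t=viewer.read_camera("top")[:,:,::-1]; s=viewer.read_camera("side")[:,:,::-1]
cv2.imwrite("pics/t3.png",t);cv2.imwrite("pics/s3.png",s)
c=lambda im,x,y:cv2.resize(im[y:y+70,x:x+66],(396,420),interpolation=cv2.INTER_CUBIC)
cv2.imwrite("pics/g3.png",np.hstack([c(t,376,172),c(s,325,110)]))
E
```

```text
t 20.3 pos [ 368.7 -227.5  226.7] rot [ 3.1409e+00 -5.0000e-04  3.2590e-01] F [ 0.8 -0.1 -0.6] M [ 0.01 -0.05  0.06] w 69.9 gf 0.0
d m [ 0.2312 -0.0009  0.1308] deg [ 0.04 -0.03 -0.23]
```

View pics/g3.png

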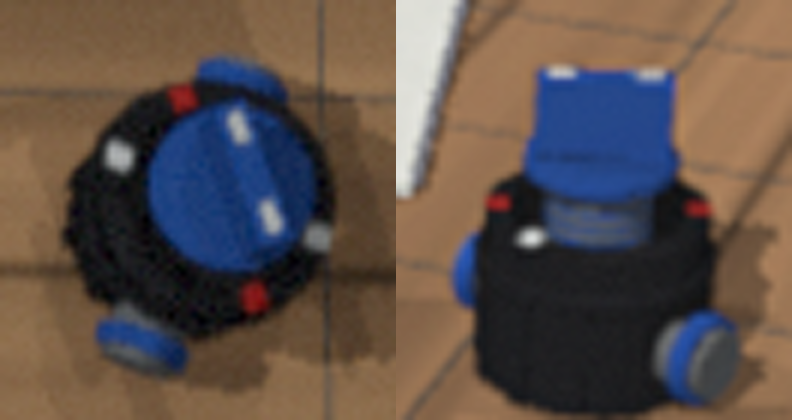

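The wing stands parallel to the line through the red marks, with white wing marks at top (416,193) and (421,208). It is upright in the side view. I'll check yaw, height and the untouched objects numerically.

```bash
python3 - <<'E'
from geo import *
np.set_printoptions(precision=1,suppress=True)
t=cv2.imread("pics/t3.png"); s=cv2.imread("pics/s3.png"); t0=cv2.imread("pics/top0.png")
A=tri(cen(t,(415.7,193.2),"w",4),cen(s,(352.3,122),"w",4))[0];B=tri(cen(t,(421.2,208.2),"w",4),cen(s,(367.5,122.3),"w",4))[0]
d=A-B;print(A,B,(A+B)/2,np.linalg.norm(d),"yaw",np.round(np.arctan2(d[1],d[0]),3))
for n,(x,y) in dict(tape=(347,290),pot=(346,131),jar=(217,130),teal=(217,197),pink=(186,252)).items():
    w=lambda i:i[y-22:y+22,x-22:x+22].astype(int); print(n,abs(w(t)-w(t0)).mean().round(1))
E
```

```text
[ 603.9 -148.   122.7] [ 572.2 -158.9  123. ] [ 588.1 -153.5  122.8] 33.52502980328195 yaw 0.331
tape 4.5
pot 5.7
jar 4.5
teal 10.1
pink 2.7
```

Yaw is 0.331, equal to the lock marks. The top is at 122.8 mm, as expected when locked with a ring about 4.4 mm low. The bystanders haven't moved.

```bash
python3 -c "
from cell import manip; print(manip.sign_off())"
```

```text
the job is handed in; nothing more can be done
None
```

The blue cartridge is back in the filter and locked at the red marks (wing yaw 0.331, matching them); the stop was felt at 0.18 N m, the tape, pot and jar were left untouched, and the job was handed in at about 20 s.

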